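# Broken clothespin through the waste flap

### The arm

A 6-joint arm with a two-finger parallel gripper is mounted at the origin on the work surface. World frame = base frame: x ahead of the robot, y to its left, z up, the work surface at z = 0. Lengths are in m, angles in rad, forces in N, time in s.
With the tool pointing down it reaches from about 0.35 to 0.725 m from the base axis. Payload 4.3 kg.
Tool frame: the origin (TCP) lies midway between the tips of the shut fingers; the grasp point (between the pads) lies 19 mm behind it (manip.grip_point_offset is the distance from the TCP to the grasp point, in m); z points along the fingers, y is the direction in which the jaws open and shut (so a half turn about z gives the same grasp; the last joint's range is limited). The gripper opens to 85 mm and grips with 20 to 120 N. Pads are 22 mm wide; open, the fingers measure 114 mm over their backs; the gripper's body (76 mm by 85 mm) begins 54 mm behind the grasp point. The pads swing forward as they close: fully open they stand 13 mm farther back than shut.
Start: joints at [-1.363, 0.377, 0.081, 1.274, 0, 1.46], TCP at [0.18, -0.546, 0.231] pointing down, gripper open.
Joint ranges: [-2.72, 2.72], [-0.84, 1.66], [-1.02, 1.22], [-1.77, 2.12], [-1.37, 1.28], [-3.14, 3.14]. Speed limits (rad/s): [2.57, 2.57, 3.14, 3.14, 3.14, 3.14].

### API

Orientations are given as [roll, pitch, yaw] about the fixed x, y, z axes, in that order (R = Rz(yaw) Ry(pitch) Rx(roll)).
In Python, from bench import telemetry, viewer, order, manip gives the robot as it stands.
- The arm moves only by the shell command python3 -m pendant 'ROWS' [FORCE]. ROWS is JSON, a list of rows, each an object with "hand": the gripper's target within -1 to 1 (fully open at 1, half-way at 0, shut at -1); "translation": the shift along the tool's x, y, z in m, a list of three; "rot": the turn, a rotation vector about the tool's x, y, z in rad, a list of three. In form: [{"hand": hand, "translation": [tx, ty, tz], "rot": [rx, ry, rz]}, ...]. A call has 1 to 8 rows; each row shifts and turns the commanded pose from where the row before left it, along the tool's axes as they then stand; what a row does not reach is not made up. A row lasts 1/8 s, in which the tool goes at most 62.5 mm and 10.7 degrees, less where a joint would pass 70% of its speed; a pose out of reach is approached as far as the arm can. A call is refused whole if a number of a shift passes 0.0625 or a number of a turn 0.188, either way. A call with a gripper value outside its range is refused whole. The fingers move at their own pace and stop on an object; FORCE is the grip in N (left out, the last holds). Time passes only in rows, so rows that do not move let the fingers close. It gives the time, the measured TCP pose, the force and the opening at its end, in the units of the state.
- telemetry.sense(): the state, without advancing time (a new reading comes with each control period).
- viewer.grab_frame(name): name is "side" or "top" or "wrist"; returns the picture (384x512x3 uint8, blue, green, red); there is no depth.
- viewer.get_calibration(name): a dict with "fx", "fy", "cx", "cy" (pixels), "origin" and "orientation" of the camera in the world; the wrist camera has in their place "tool_from_camera" (4x4, takes a point from camera to tool coordinates, whose origin is the TCP and whose axes are the flange's). Camera axes: x right, y down, z forward; pixel columns grow to the right and rows downward; lengths in m; the calibration is good to about 2 mm. A picture is of the moment at which its call begins: read the wrist's pose just before it. get_calibration takes no time and is no camera call.
- order.sign_off(): hands the job in, once; it reports no verdict.
The state is a dict: "time_s": time; "q": joint angles; "joint_velocities": joint speeds; "effort": joint torques, N m; "tcp_pos": TCP position; "orientation": TCP orientation; "contact_force": force on the tool from outside, world axes, zero at the start; "ft_torque": the same for the moment, N m; "finger_gap": opening from 0.0 (shut) to 1.0 (fully open).
Only numpy, scipy, OpenCV 4.12 (cv2) and the standard library are available. Lean on these libraries where they do the work, as an engineer would, in place of code of your own. Each camera call takes 0.05 s, during which the arm holds its last target.

### The job

Throw away the broken wooden clothespin: push the self-closing waste flap in the cement shelf down with one finger and, while holding it well open, push the clothespin over the edge into the opening with the other finger. Then draw back, so that the flap springs fully shut with the clothespin in the bin below. Push only: lift nothing, do not slide the clothespin out onto the shut flap, and leave the brush, the jar and the scoop where they are.

Things in the scene. Friction and masses are not known exactly. Their poses are not given: they have to be found in the camera images.
- shelf: Fixed cement shelf, top 320 (x) x 640 (y) mm, 160 mm above the work surface. Origin: centre of its underside; x points from the front edge (robot's side) to the back, y left, z up. Opening x -40..+80, y -100..+100 mm, filled by the flap. In front of it lies 120 mm of flat slab, 25 mm thick. The bin below is wider (x -115..+115, y -142..+142 mm), its floor at z = 8 mm.
- mouth (a point): Middle of the opening's front edge (the edge over which the clothespin goes in), level with the shelf's top; axes as the shelf's.
- flap (a joint): Flap angle, rad: 0 shut (flush with the shelf's top), grows as it swings down into the opening, stop at 1.1. Hinge along the shelf's y at the opening's back edge (x = 78 mm, 4.5 mm below the top); the free edge, at the mouth, goes down and back. A damped spring shuts it in about 0.5 s. Pressed 90 mm from the hinge: about 2.6 N to start, 3.6 N at 0.5 rad. The clothespin's weight does not open it.
- flap_edge (a point): Middle of the flap's free edge, on its upper face. The flap is a plain aluminium plate with a slightly darker press pad near this edge and two dark hinge knuckles at the back, 116 mm from hinge to free edge, 196 mm wide, 3 mm thick (10 mm at the free edge's turned-down lip). This point's x axis points to the hinge, z out of the upper face.
- peg: Broken wooden clothespin, loose, lying on its side on the slab in front of the opening: 72 mm long (its y), about 20 mm across (x), 10 mm high, 8 to 18 g; one leg whole, the other snapped off past the steel spring. Origin: middle of its underside, within 3 mm of the centre of mass (ends at y = -31 and +41 mm). Its long axis starts within 35 degrees of the opening's front edge.
- brush: Blue scrub brush with white bristles, loose, 135 (y) x 50 (x) mm, 74 mm high with its arched handle; origin: centre of its underside. Stands on the shelf beside the opening; leave alone.
- jar: Empty clear plastic jar, loose, open, 76 mm across and 100 mm high; origin: centre of its underside. Stands on the shelf beside the opening; leave alone.
- scoop: Aluminium measuring scoop, loose: cup 60 mm across and 40 mm high, flat handle to its -y reaching 112 mm from the cup's axis; origin: centre of the cup's underside. Stands on the shelf beside the opening; leave alone.

How it is judged:
On the way, in this order (a step that is already met when the one before it is completed fails the run):
1. the flap is held open at least 0.25 rad while the clothespin still lies on the shelf in front of the opening (value of joint flap above 0.25 rad and contact force between the fingers and flap above 0.3 N and x of peg in the frame of mouth below 0.005 m and z of peg in the frame of mouth above -0.01 m), for 0.2 s.
2. the clothespin drops through the opening while a finger holds the flap open (value of joint flap above 0.25 rad and contact force between the fingers and flap above 0.3 N and z of peg in the frame of mouth below -0.03 m and x of peg in the frame of shelf between -0.12 and 0.12 m and y of peg in the frame of shelf between -0.145 and 0.145 m), for 0.02 s.
At the end, for the whole second after the job is handed in: The clothespin lies at rest in the bin under the opening, at least 75 mm below the shelf's top, the flap is shut (within 0.05 rad), and brush, jar and scoop stand within 20 mm of where they were (value of joint flap below 0.05 rad and z of peg in the frame of mouth below -0.075 m and x of peg in the frame of shelf between -0.12 and 0.12 m and y of peg in the frame of shelf between -0.145 and 0.145 m and linear speed of peg below 0.03 m/s and distance of each of brush, jar, scoop from where it was at the start of the episode below 0.02 m); the robot touches nothing.
It fails at once if the clothespin is lifted (more than 25 mm above the shelf's top) (z of peg in the frame of mouth above 0.025 m).
It fails at once if the clothespin is slid out onto the shut flap (x of peg in the frame of mouth between 0.02 and 0.12 m and y of peg in the frame of mouth between -0.1 and 0.1 m and z of peg in the frame of mouth above -0.01 m and value of joint flap below 0.12 rad).
It fails at once if the brush is moved more than 20 mm (distance of brush from where it was at the start of the episode above 0.02 m).
It fails at once if the jar is moved more than 20 mm (distance of jar from where it was at the start of the episode above 0.02 m).
It fails at once if the scoop is moved more than 20 mm (distance of scoop from where it was at the start of the episode above 0.02 m).
It also fails if it takes over 45 s, if anything falls off the work surface, if the arm or the gripper's body presses on something with over 40 N, if the wrist force passes 120 N, or if a joint passes its speed limit or range.

## Working session

There is one attempt and no reset: what is moved stays moved. The work goes in short steps, Python scripts to look and compute and a shell command to move; the robot and the scene stay as the last step left them, time stands still between calls to the robot, and variables do not carry over. Pictures are saved under pics/ and viewed, and the job is handed in when it is done.

```bash
ls; mkdir -p pics; python3 - <<'E'
from bench import telemetry, viewer, order, manip
import cv2
s=telemetry.sense(); print(s)
for n in ("side","top","wrist"):
    cv2.imwrite(f"pics/{n}0.png",viewer.grab_frame(n)); print(n,viewer.get_calibration(n))
print(manip.grip_point_offset)
E
```

```text
pics
{'time_s': 0.0, 'q': array([-1.36330505e+00,  3.78066503e-01,  7.96541057e-02,  1.27437401e+00,
        1.32050752e-06,  1.46054593e+00]), 'joint_velocities': array([-0.00063637, -0.00068856,  0.0012746 ,  0.00053174,  0.00059626,
        0.00219613]), 'effort': array([-7.65279601e-04, -4.63597977e+01,  2.69880384e+01,  2.07842962e-02,
       -1.26866044e-05, -6.84570097e-06]), 'tcp_pos': array([ 0.17954509, -0.54558498,  0.23036981]), 'orientation': array([-3.13961480e+00, -2.20275781e-04,  3.17741457e-01]), 'contact_force': array([0.64263823, 0.06669916, 0.62807242]), 'ft_torque': array([0.0203809 , 0.0178559 , 0.02716863]), 'finger_gap': 1.0031391545582018}
side {'fx': 374.47821618258996, 'fy': 374.47821618258996, 'cx': 257.2051462621988, 'cy': 186.83660663841968, 'origin': array([ 0.25246045, -0.50953879,  0.57401101]), 'orientation': array([-2.17905073, -0.00790905, -0.52364426])}
top {'fx': 405.725389623742, 'fy': 405.725389623742, 'cx': 258.13564290885074, 'cy': 191.24503959341706, 'origin': array([0.44055231, 0.0583647 , 1.18795287]), 'orientation': array([-3.00578165, -0.01597051, -1.56589655])}
wrist {'fx': 331.573427596279, 'fy': 331.573427596279, 'cx': 255.2081573138288, 'cy': 193.41550341871155, 'tool_from_camera': array([[ 4.75308851e-04, -9.54232776e-01, -2.99064515e-01,
         7.56042319e-02],
       [ 9.99999667e-01,  2.55149530e-04,  7.75206139e-04,
         6.53471238e-04],
       [-6.63420935e-04, -2.99064784e-01,  9.54232579e-01,
        -1.42257422e-01],
       [ 0.00000000e+00,  0.00000000e+00,  0.00000000e+00,
         1.00000000e+00]])}
0.0187
```

View pics/side0.png

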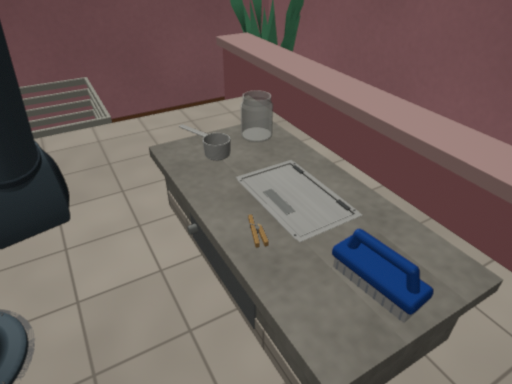

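View pics/top0.png

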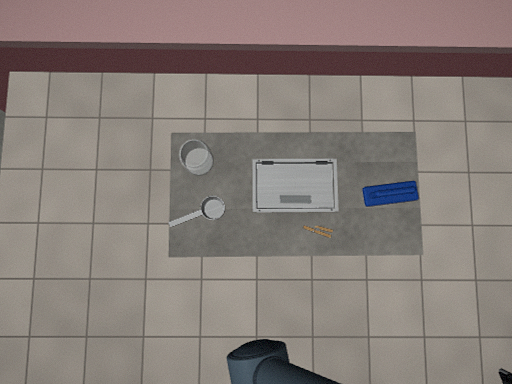

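The top view shows the flap at about (295,185), its press pad at (295,199) and the peg at (318,231). The brush is at (390,193), the scoop at (213,208) and the jar at (196,157). I'll measure these next.

```bash
cat > h.py <<'E'
import numpy as np, cv2
from scipy.spatial.transform import Rotation as R
from bench import telemetry, viewer, manip
def cam(n,s=None):
    c=viewer.get_calibration(n)
    if n=="wrist":
        s=s or telemetry.sense(); T=np.eye(4); T[:3,:3]=R.from_euler('xyz',s['orientation']).as_matrix(); T[:3,3]=s['tcp_pos']
        T=T@c['tool_from_camera']; return c,T[:3,:3],T[:3,3]
    return c,R.from_euler('xyz',c['orientation']).as_matrix(),np.array(c['origin'])
def ray(n,p,z,s=None):
    c,M,o=cam(n,s); p=np.atleast_2d(p).astype(float)
    d=np.c_[(p[:,0]-c['cx'])/c['fx'],(p[:,1]-c['cy'])/c['fy'],np.ones(len(p))]@M.T
    return o+d*((z-o[2])/d[:,2])[:,None]
def pegmask(im):
    h=cv2.cvtColor(im,cv2.COLOR_BGR2HSV); return cv2.inRange(h,(8,90,90),(28,255,255))
def proj(n,P,s=None):
    c,M,o=cam(n,s); q=(np.atleast_2d(P)-o)@M; return np.c_[c['fx']*q[:,0]/q[:,2]+c['cx'],c['fy']*q[:,1]/q[:,2]+c['cy']]
E
python3 - <<'E'
from h import *
for n in("top","side"):
    im=cv2.imread(f"pics/{n}0.png"); m=pegmask(im)
    ys,xs=np.nonzero(m); print(n,len(xs),xs.min(),xs.max(),ys.min(),ys.max())
    P=ray(n,np.c_[xs,ys],.167); print('peg rect',cv2.minAreaRect((P[:,:2]*1000).astype(np.float32)))
    cv2.imwrite(f"pics/{n}0z.png", cv2.resize(im[150:260,220:350] if n=="top" else im[150:260,220:370],None,fx=5,fy=5,interpolation=cv2.INTER_CUBIC))
# shelf corners in top
print('shelf top', ray("top",[(171,133),(415,132),(422,254),(169,256)],.16).round(4))
print('side',ray("side",[(296,162),(357,208),(299,233),(238,178)],.16).round(4))
print('flap frame top',ray("top",[(253,159),(337,158),(338,212),(252,212)],.16).round(4))
print('pad',ray("top",[(281,195),(312,195),(312,203),(281,203)],.16).round(4))
E
```

```text
top 121 304 332 226 237
peg rect ((485.5533752441406, -107.88612365722656), (70.67495727539062, 20.723520278930664), 71.8836898803711)
side 226 248 267 215 245
peg rect ((487.68975830078125, -108.96470642089844), (74.48039245605469, 21.485231399536133), 70.22172546386719)
shelf top [[ 0.7323  0.2699  0.16  ]
 [ 0.7411 -0.3686  0.16  ]
 [ 0.4244 -0.3712  0.16  ]
 [ 0.4165  0.2642  0.16  ]]
side [[ 0.6716  0.0436  0.16  ]
 [ 0.6756 -0.1417  0.16  ]
 [ 0.5461 -0.1451  0.16  ]
 [ 0.5346  0.0494  0.16  ]]
flap frame top [[ 0.6652  0.0563  0.16  ]
 [ 0.6696 -0.1616  0.16  ]
 [ 0.5292 -0.1611  0.16  ]
 [ 0.5278  0.058   0.16  ]]
pad [[ 0.5718 -0.0159  0.16  ]
 [ 0.5724 -0.0953  0.16  ]
 [ 0.5518 -0.095   0.16  ]
 [ 0.5513 -0.0158  0.16  ]]
```

```bash
ls pics
```

```text
side0.png
side0z.png
top0.png
top0z.png
wrist0.png
```

View pics/top0z.png

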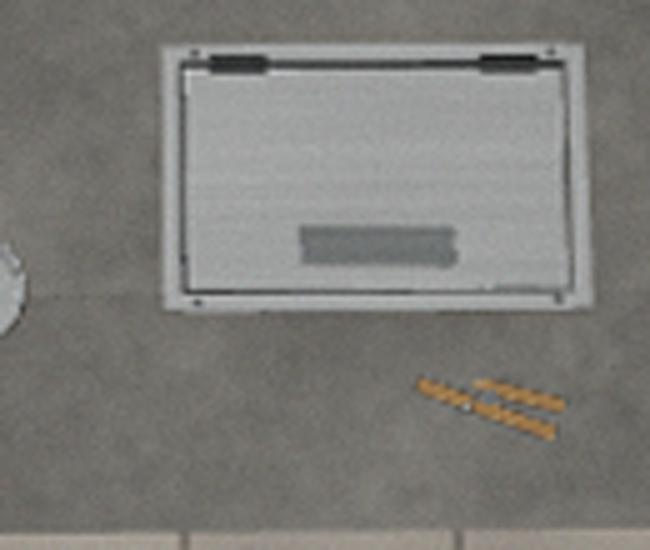

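View pics/side0z.png

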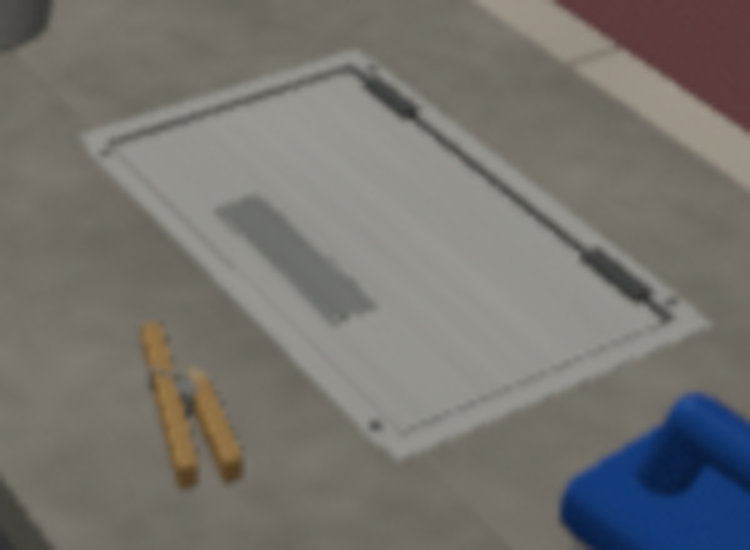

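View pics/wrist0.png

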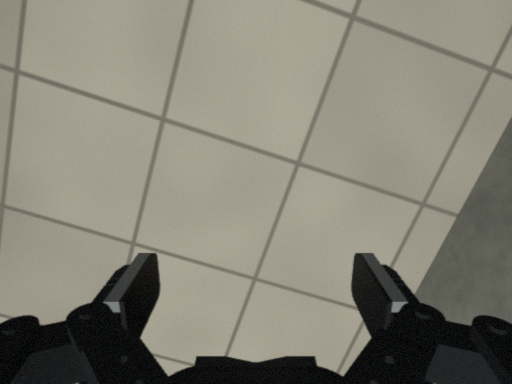

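```bash
cat >> h.py <<'E'
def tr(dw,s=None,e=None):
    e=telemetry.sense()['orientation'] if e is None else e
    return R.from_euler('xyz',e).as_matrix().T@np.array(dw)
def pegpose(im,n="top",z=.168):
    ys,xs=np.nonzero(pegmask(im)); P=ray(n,np.c_[xs,ys],z)[:,:2]*1000
    r=cv2.minAreaRect(P.astype(np.float32)); b=cv2.boxPoints(r); return r,b.round(0).tolist()
E
python3 - <<'E'
from h import *
print('front line',ray("top",[(256.6,208.4),(334.4,208.4)],.16).round(4))
print('back line',ray("top",[(257,162.4),(333,162.4)],.16).round(4))
print('brush/scoop/jar', ray("top",[(363,206),(418,200),(213,217),(201,209),(225,209)],.16).round(3))
for n in("top","side"): print(pegpose(cv2.imread(f"pics/{n}0.png"),n))
# travel plan: current -> (0.42,-0.115,.24), yaw pi/2 over 10 rows
s=telemetry.sense(); p0=s['tcp_pos']; goal=np.array([.42,-.115,.235]); step=(goal-p0)/10
M=R.from_euler('xyz',s['orientation'])
for i in range(10):
    rz=-.18 if i<7 else 0
    print((M.as_matrix().T@step).round(4), rz); M=M*R.from_rotvec([0,0,rz])
E
```

```text
front line [[ 0.5371  0.0463  0.16  ]
 [ 0.5383 -0.1521  0.16  ]]
back line [[ 0.6563  0.0459  0.16  ]
 [ 0.6579 -0.1509  0.16  ]]
brush/scoop/jar [[ 0.545 -0.226  0.16 ]
 [ 0.561 -0.368  0.16 ]
 [ 0.515  0.157  0.16 ]
 [ 0.535  0.187  0.16 ]
 [ 0.535  0.127  0.16 ]]
(((485.5092468261719, -107.72328186035156), (70.6057357788086, 20.70319366455078), 71.88375091552734), [[465.0, -138.0], [484.0, -144.0], [506.0, -77.0], [487.0, -71.0]])
(((487.1118469238281, -109.94891357421875), (74.29737854003906, 21.43244171142578), 70.22167205810547), [[464.0, -141.0], [485.0, -149.0], [510.0, -79.0], [490.0, -71.0]])
[ 0.0363 -0.0334 -0.0004] -0.18
[ 0.0417 -0.0264 -0.0004] -0.18
[ 0.0457 -0.0185 -0.0004] -0.18
[ 0.0483 -0.01   -0.0004] -0.18
[ 0.0493 -0.0012 -0.0004] -0.18
[ 0.0487  0.0077 -0.0004] -0.18
[ 0.0466  0.0163 -0.0004] -0.18
[ 0.0429  0.0243 -0.0004] 0
[ 0.0429  0.0243 -0.0004] 0
[ 0.0429  0.0243 -0.0004] 0
```

```bash
python3 -m pendant '[{"hand":-1,"translation":[0.036,-0.033,0],"rot":[0,0,-0.18]},{"hand":-1,"translation":[0.042,-0.026,0],"rot":[0,0,-0.18]},{"hand":-1,"translation":[0.046,-0.018,0],"rot":[0,0,-0.18]},{"hand":-1,"translation":[0.048,-0.010,0],"rot":[0,0,-0.18]},{"hand":-1,"translation":[0.049,-0.001,0],"rot":[0,0,-0.18]},{"hand":-1,"translation":[0.049,0.008,0],"rot":[0,0,-0.18]},{"hand":-1,"translation":[0.047,0.016,0],"rot":[0,0,-0.18]},{"hand":-1,"translation":[0.043,0.024,0],"rot":[0,0,0]}]'; python3 -m pendant '[{"hand":-1,"translation":[0.043,0.024,0],"rot":[0,0,0]},{"hand":-1,"translation":[0.043,0.024,0],"rot":[0,0,0]},{"hand":-1,"translation":[0,0,0],"rot":[0,0,0]},{"hand":-1,"translation":[0,0,0],"rot":[0,0,0]}]'; python3 - <<'E'
from h import *
s=telemetry.sense(); print(s['tcp_pos'],s['orientation'],s['q'],s['finger_gap'])
im=viewer.grab_frame("side"); cv2.imwrite("pics/side1.png",im)
im=viewer.grab_frame("wrist"); cv2.imwrite("pics/wrist1.png",im)
E
```

```text
time_s: 1.15
tcp_pos: [0.3729, -0.2008, 0.2312]
orientation: [3.142, 0.0, 1.579]
contact_force: [1.6, -0.3, 1.0]
finger_gap: 0.002
time_s: 1.65
tcp_pos: [0.4195, -0.1162, 0.2311]
orientation: [-3.141, 0.0, 1.578]
contact_force: [-1.2, -0.8, -0.0]
finger_gap: 0.004
[ 0.41954048 -0.11621614  0.23108557] [-3.14087952e+00  4.24316819e-04  1.57822715e+00] [-4.15663028e-01  9.63013587e-02 -2.85401785e-01  1.18956922e+00
 -6.79703393e-04  1.14770279e+00] 0.003889572021560677
```

View pics/wrist1.png

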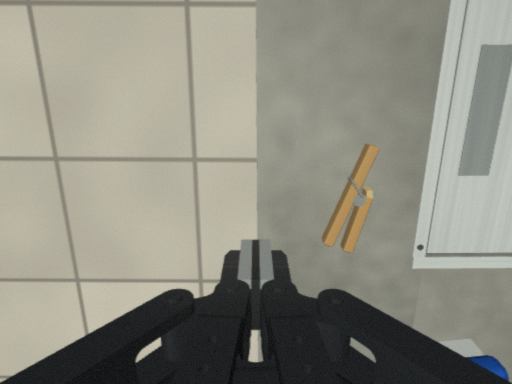

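View pics/side1.png

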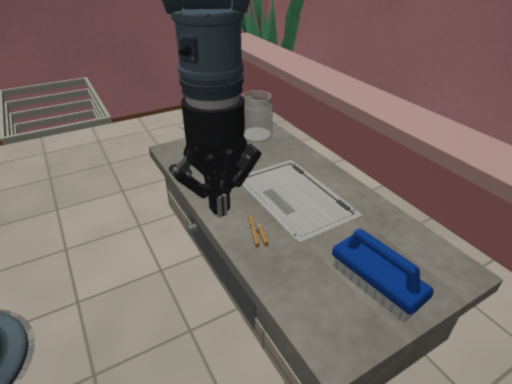

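The wrist view shows the closed fingertips at about (256,240). The peg runs from (323,245) to (378,145) and the flap frame's front edge is at x≈430. I'll lower behind the peg and square it up by pushing with the closed fingers.

```bash
python3 -m pendant '[{"hand":-1,"translation":[-0.004,0.020,0],"rot":[0,0,0]},{"hand":-1,"translation":[0,0,0.03],"rot":[0,0,0]},{"hand":-1,"translation":[0,0,0.03],"rot":[0,0,0]},{"hand":-1,"translation":[0,0,0.006],"rot":[0,0,0]},{"hand":-1,"translation":[0,0,0],"rot":[0,0,0]}]'; python3 - <<'E'
from h import *
s=telemetry.sense(); print(s['tcp_pos'],s['orientation'],s['contact_force'])
im=viewer.grab_frame("wrist"); cv2.imwrite("pics/wrist2.png",im)
r=pegpose(im); ys,xs=np.nonzero(pegmask(im)); P=ray("wrist",np.c_[xs,ys],.169,s)[:,:2]*1000
q=cv2.minAreaRect(P.astype(np.float32)); print(q,cv2.boxPoints(q).round().tolist())
E
```

```text
time_s: 2.38
tcp_pos: [0.4395, -0.1206, 0.1656]
orientation: [-3.141, 0.0, 1.576]
contact_force: [0.8, -0.2, -0.4]
finger_gap: -0.001
[ 0.43954094 -0.12060974  0.16555499] [-3.14123493e+00  1.94673745e-05  1.57626058e+00] [ 0.81714955 -0.20974095 -0.35215385]
((484.509033203125, -109.05171203613281), (72.25914001464844, 23.436084747314453), 72.25240325927734) [[462.0, -140.0], [485.0, -147.0], [507.0, -78.0], [484.0, -71.0]]
```

```bash
python3 -m pendant '[{"hand":-1,"translation":[0,0.012,0.001],"rot":[0,0,0]},{"hand":-1,"translation":[0,0.007,0],"rot":[0,0,0]},{"hand":-1,"translation":[0,0.007,0],"rot":[0,0,0]},{"hand":-1,"translation":[0,0.006,0],"rot":[0,0,0]},{"hand":-1,"translation":[0,0.006,0],"rot":[0,0,0]},{"hand":-1,"translation":[0,0.006,0],"rot":[0,0,0]},{"hand":-1,"translation":[0,0.004,0],"rot":[0,0,0]},{"hand":-1,"translation":[0,0,0],"rot":[0,0,0]}]'; python3 - <<'E'
from h import *
s=telemetry.sense(); print(s['tcp_pos'],s['orientation'],s['contact_force'])
im=viewer.grab_frame("wrist"); cv2.imwrite("pics/wrist3.png",im)
ys,xs=np.nonzero(pegmask(im)); P=ray("wrist",np.c_[xs,ys],.169,s)[:,:2]*1000
q=cv2.minAreaRect(P.astype(np.float32)); print(q,cv2.boxPoints(q).round().tolist())
E
```

```text
time_s: 3.42
tcp_pos: [0.4882, -0.1196, 0.1643]
orientation: [3.141, 0.0, 1.578]
contact_force: [-0.1, 0.4, -0.1]
finger_gap: -0.002
[ 0.48816802 -0.11961462  0.16427703] [3.14148885e+00 1.40933405e-04 1.57796589e+00] [-0.10047     0.44643818 -0.08433719]
((503.0611572265625, -104.50445556640625), (18.317846298217773, 72.3147964477539), 6.5524067878723145) [[490.0, -70.0], [498.0, -141.0], [516.0, -139.0], [508.0, -68.0]]
```

View pics/wrist3.png

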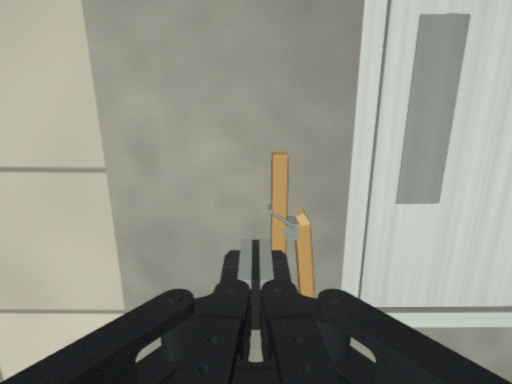

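```bash
python3 -m pendant '[{"hand":-1,"translation":[0,-0.02,0],"rot":[0,0,0]},{"hand":-1,"translation":[0,0,-0.05],"rot":[0,0,0]},{"hand":0,"translation":[0,0,-0.05],"rot":[0,0,-0.1]},{"hand":1,"translation":[0,0,0],"rot":[0.145,0,0]},{"hand":1,"translation":[0,0,0],"rot":[0.145,0,0]},{"hand":1,"translation":[0,0,0],"rot":[0.145,0,0]},{"hand":1,"translation":[0,0,0],"rot":[0,0,0]},{"hand":1,"translation":[0,0,0],"rot":[0,0,0]}]'; cat >> h.py <<'E'
def P2tcp(P,M): return np.array(P)+.0425*M[:,1]+.013*M[:,2]
def tips(s):
    M=R.from_euler('xyz',s['orientation']).as_matrix(); g=.0425*s['finger_gap']; m=s['tcp_pos']-.013*M[:,2]*s['finger_gap']
    return m-g*M[:,1], m+(g+.007)*M[:,1]
E
python3 - <<'E'
from h import *
s=telemetry.sense(); print(s['tcp_pos'],s['orientation'],s['q'],s['finger_gap']); M=R.from_euler('xyz',s['orientation']).as_matrix(); print(M.round(3))
g=P2tcp([.486,-.112,.210],M); print('goal',g,'tool shift',(M.T@(g-s['tcp_pos'])).round(4)); print('down 1mm',M.T@[0,0,-1], 'fwd',M.T@(np.array([M[0,1],M[1,1],0])/np.hypot(M[0,1],M[1,1])))
im=viewer.grab_frame("top"); cv2.imwrite("pics/top4.png",im); print(pegpose(im))
im=viewer.grab_frame("wrist"); cv2.imwrite("pics/wrist4.png",im);
ys,xs=np.nonzero(pegmask(im)); Q=ray("wrist",np.c_[xs,ys],.169,s)[:,:2]*1000
q=cv2.minAreaRect(Q.astype(np.float32)); print(q,cv2.boxPoints(q).round().tolist())
E
```

```text
time_s: 4.47
tcp_pos: [0.468, -0.1199, 0.2646]
orientation: [-2.709, 0.001, 1.678]
contact_force: [-0.5, -0.2, 0.5]
finger_gap: 0.999
[ 0.46798484 -0.11985793  0.26460969] [-2.70912077e+00  6.07982897e-04  1.67768955e+00] [-0.27978045  0.56703659  0.36432266  1.77190398 -0.15923622  1.21691802] 0.9988884007354448
[[-0.107  0.903 -0.417]
 [ 0.994  0.097 -0.045]
 [-0.001 -0.419 -0.908]]
goal [ 0.5189514  -0.10848235  0.18038444] tool shift [0.0059 0.0824 0.0547]
down 1mm [6.07982859e-04 4.19116302e-01 9.07932352e-01] fwd [-2.80654688e-04  9.07932555e-01 -4.19116208e-01]
(((498.6897888183594, -82.65247344970703), (10.750329971313477, 30.264949798583984), 15.480402946472168), [[489.0, -70.0], [498.0, -99.0], [508.0, -96.0], [500.0, -67.0]])
((505.3873291015625, -105.08026123046875), (20.619688034057617, 72.52877807617188), 0.8643518090248108) [[495.0, -69.0], [496.0, -141.0], [516.0, -141.0], [515.0, -69.0]]
```

View pics/wrist4.png

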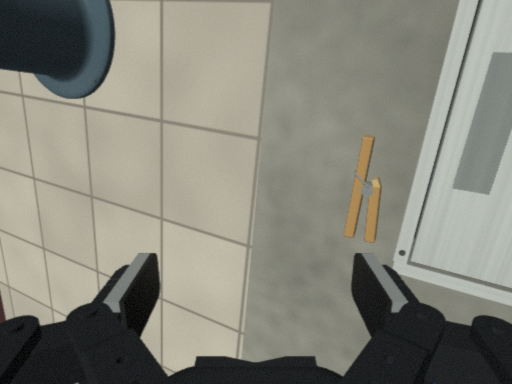

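```bash
python3 -m pendant '[{"hand":1,"translation":[0.003,0.041,0],"rot":[0,0,0]},{"hand":1,"translation":[0.003,0.041,0.015],"rot":[0,0,0]},{"hand":1,"translation":[0,0,0.02],"rot":[0,0,0]},{"hand":1,"translation":[0,0,0.02],"rot":[0,0,0]},{"hand":1,"translation":[0,0,0],"rot":[0,0,0]}]'; 
python3 - <<'E'
from h import *
s=telemetry.sense(); print(s['tcp_pos'],s['contact_force']); t=tips(s); print(t)
im=viewer.grab_frame("side"); 
for p in proj("side",np.array(t)): cv2.circle(im,(int(p[0]),int(p[1])),1,(0,0,255),-1)
cv2.imwrite("pics/side5.png",cv2.resize(im[120:280,170:370],None,fx=4,fy=4,interpolation=cv2.INTER_CUBIC))
E
```

```text
time_s: 5.2
tcp_pos: [0.5168, -0.1084, 0.1812]
orientation: [-2.708, 0.0, 1.677]
contact_force: [-0.3, 0.4, 0.6]
finger_gap: 0.998
[ 0.51677514 -0.10837511  0.18117209] [-0.32743236  0.38573782  0.58275568]
(array([ 0.48392503, -0.11186994,  0.2107825 ]), array([ 0.56679039, -0.10304451,  0.17216624]))
```

View pics/side5.png

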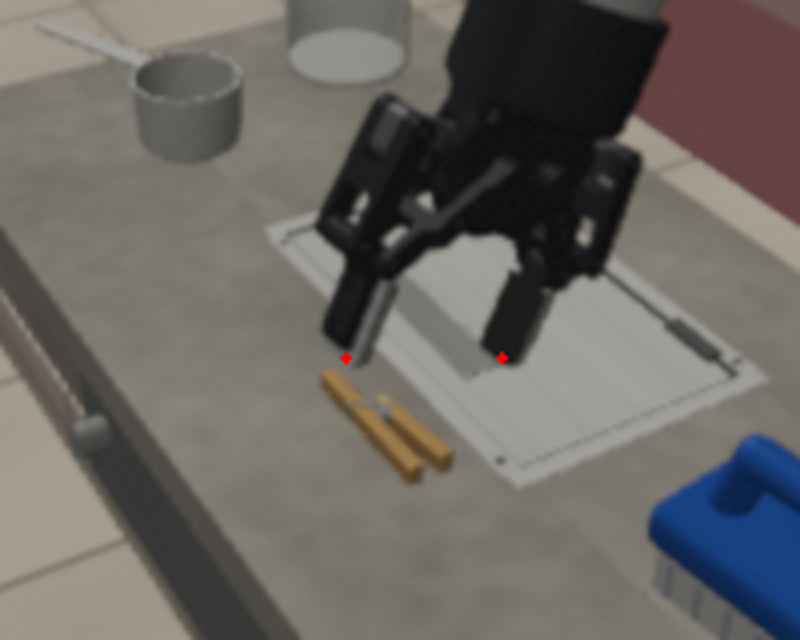

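The predicted tips fall a few mm below the fingers in the picture (peg finger bottom at about (362,362) in the zoom). The tips are really about 4 mm higher than my model says, so I'll descend in two stages.

```bash
python3 -m pendant '[{"hand":1,"translation":[0,0.002,0.012],"rot":[0,0,0]},{"hand":1,"translation":[0,0.005,0.011],"rot":[0,0,0]},{"hand":1,"translation":[0,0.005,0.011],"rot":[0,0,0]},{"hand":1,"translation":[0,0.005,0.011],"rot":[0,0,0]},{"hand":1,"translation":[0,0,0],"rot":[0,0,0]},{"hand":1,"translation":[0,0,0],"rot":[0,0,0]}]'; 
python3 - <<'E'
from h import *
s=telemetry.sense(); print(s['tcp_pos'],s['contact_force']); t=tips(s); print(t)
im=viewer.grab_frame("side"); 
cv2.imwrite("pics/side6.png",cv2.resize(im[150:270,200:350],None,fx=5,fy=5,interpolation=cv2.INTER_CUBIC))
im=viewer.grab_frame("wrist"); cv2.imwrite("pics/wrist6.png",im)
E
```

```text
time_s: 6.0
tcp_pos: [0.5138, -0.1085, 0.1317]
orientation: [-2.704, -0.0, 1.678]
contact_force: [-1.5, 0.1, 2.2]
finger_gap: 0.998
[ 0.51380286 -0.10854979  0.13171691] [-1.47621223  0.05701392  2.16347204]
(array([ 0.48105511, -0.11208354,  0.16143031]), array([ 0.56378027, -0.10317349,  0.12255078]))
```

View pics/side6.png

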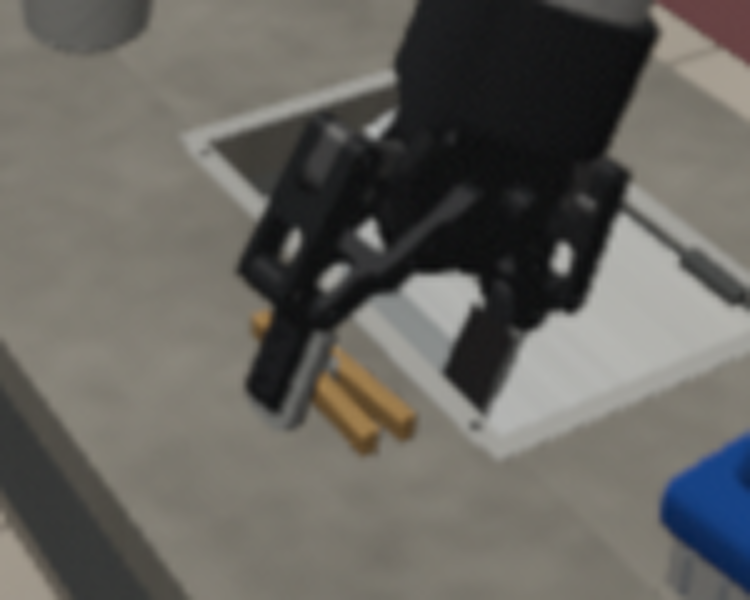

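View pics/wrist6.png

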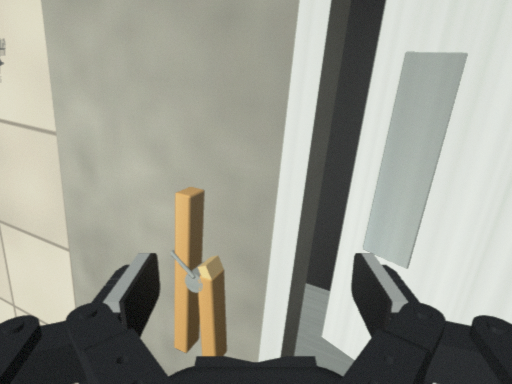

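Flap is open with the peg still on the slab and the finger behind it, at (185,280) in the wrist view. Pushing forward now.

```bash
python3 -m pendant '[{"hand":1,"translation":[0,0.001,0.002],"rot":[0,0,0]},{"hand":1,"translation":[0,0.0055,-0.0025],"rot":[0,0,0]},{"hand":1,"translation":[0,0.0055,-0.0025],"rot":[0,0,0]},{"hand":1,"translation":[0,0.0055,-0.0025],"rot":[0,0,0]},{"hand":1,"translation":[0,0.0055,-0.0025],"rot":[0,0,0]},{"hand":1,"translation":[0,0.0055,-0.0025],"rot":[0,0,0]},{"hand":1,"translation":[0,0,0],"rot":[0,0,0]}]'; 
python3 - <<'E'
from h import *
s=telemetry.sense(); print(s['tcp_pos'],s['contact_force']); t=tips(s); print(t)
im=viewer.grab_frame("side"); 
cv2.imwrite("pics/side7.png",cv2.resize(im[150:270,200:350],None,fx=5,fy=5,interpolation=cv2.INTER_CUBIC))
im=viewer.grab_frame("wrist"); cv2.imwrite("pics/wrist7.png",im)
E
```

```text
time_s: 6.98
tcp_pos: [0.5434, -0.1054, 0.1297]
orientation: [-2.702, -0.0, 1.678]
contact_force: [-7.4, -0.1, 6.0]
finger_gap: 1.005
[ 0.54338668 -0.10543867  0.12970955] [-7.40762384 -0.14460096  6.00825608]
(array([ 0.51046034, -0.10899587,  0.15970708]), array([ 0.59366297, -0.10001528,  0.12039584]))
```

View pics/side7.png

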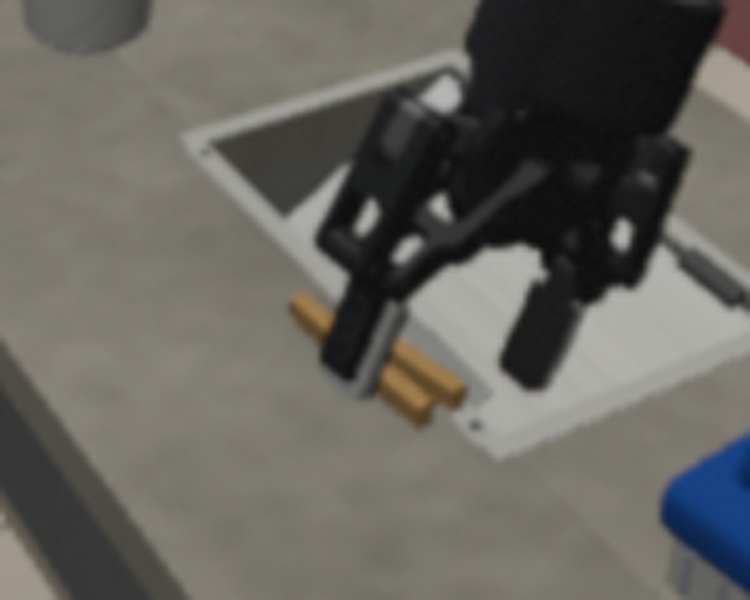

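View pics/wrist7.png

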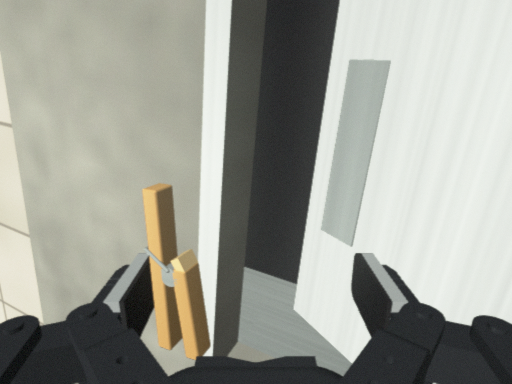

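The peg is moving squarely toward the edge (front edge at x≈205–215 in the wrist view) and the flap is opening wider. I'll keep going.

```bash
python3 -m pendant '[{"hand":1,"translation":[0,0.0055,-0.0025],"rot":[0,0,0]},{"hand":1,"translation":[0,0.0055,-0.0025],"rot":[0,0,0]},{"hand":1,"translation":[0,0.0055,-0.0025],"rot":[0,0,0]},{"hand":1,"translation":[0,0.0045,-0.002],"rot":[0,0,0]},{"hand":1,"translation":[0,0,0],"rot":[0,0,0]}]'; 
python3 - <<'E'
from h import *
s=telemetry.sense(); print(s['tcp_pos'],s['contact_force']); t=tips(s); print(t)
im=viewer.grab_frame("side"); 
cv2.imwrite("pics/side8.png",cv2.resize(im[150:270,200:350],None,fx=5,fy=5,interpolation=cv2.INTER_CUBIC))
im=viewer.grab_frame("wrist"); cv2.imwrite("pics/wrist8.png",im)
E
```

```text
time_s: 7.7
tcp_pos: [0.5582, -0.1035, 0.1316]
orientation: [-2.685, -0.002, 1.678]
contact_force: [-29.5, -2.4, 17.0]
finger_gap: 1.0
[ 0.55821174 -0.10353243  0.13156774] [-29.51655407  -2.43840369  17.02688513]
(array([ 0.52600996, -0.10704995,  0.16196942]), array([ 0.60806136, -0.09814615,  0.121402  ]))
```

View pics/side8.png

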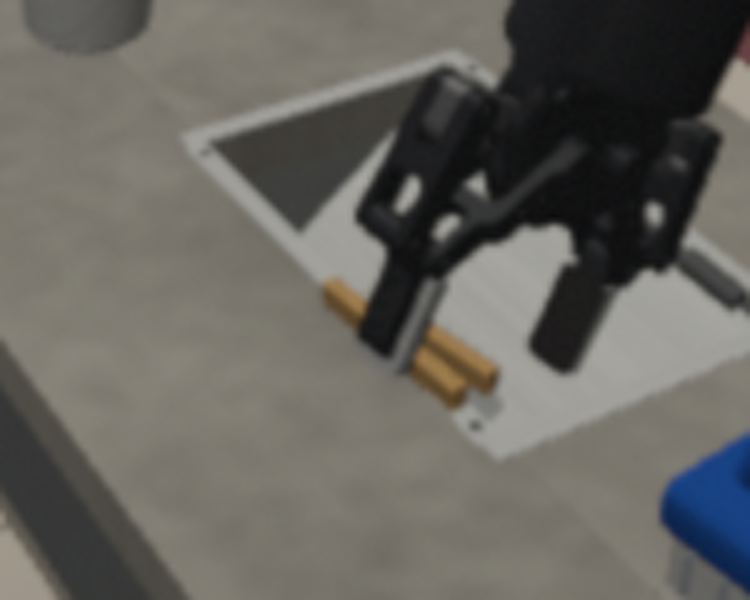

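View pics/wrist8.png

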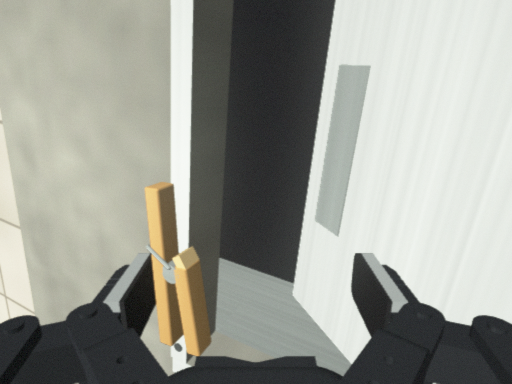

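```bash
python3 - <<'E'
from h import *
c,M,o=cam("side")
for p in [(400,130),(350,180),(305,228)]:
    u,v=p[0]/5+200-.4,p[1]/5+150-.4
    d=M@[(u-c['cx'])/c['fx'],(v-c['cy'])/c['fy'],1]; q=o+d*((.046-o[1])/d[1]); print(q.round(4), np.arctan2(.1555-q[2],.656-q[0]))
s=telemetry.sense(); print(s['contact_force'],s['ft_torque'],s['tcp_pos'],s['q'],s['effort'].round(1))
E
```

```text
[0.6326 0.046  0.1364] 0.6848892573343969
[0.608  0.046  0.1187] 0.6547202781486844
[0.5859 0.046  0.1011] 0.6599089322650487
[-29.68327112  -3.06243414  15.55166853] [-0.58347876  4.59533765 -0.11691207] [ 0.55830367 -0.10348993  0.13158684] [-0.21838301  0.83638269  0.5007001   1.67077616 -0.14006069  1.27579469] [  4.6 -54.6  31.1  -8.7   1.9  -0.2]
```

The force jumped to 30 N while the flap is at only about 0.7 rad. The pushing fingertip has most likely caught on the flap frame's rim, since the tip was lifted and tilted at x≈0.527. I'll raise it a few mm, then continue.

```bash
python3 -m pendant '[{"hand":1,"translation":[0,-0.0035,-0.002],"rot":[0,0,0]},{"hand":1,"translation":[0,-0.001,-0.002],"rot":[0,0,0]},{"hand":1,"translation":[0,0,0],"rot":[0,0,0]}]'; 
python3 - <<'E'
from h import *
s=telemetry.sense(); print(s['tcp_pos'],s['contact_force'],s['ft_torque']); t=tips(s); print(t)
im=viewer.grab_frame("side"); 
cv2.imwrite("pics/side9.png",cv2.resize(im[150:270,200:350],None,fx=5,fy=5,interpolation=cv2.INTER_CUBIC))
im=viewer.grab_frame("wrist"); cv2.imwrite("pics/wrist9.png",im)
E
```

```text
time_s: 8.18
tcp_pos: [0.5626, -0.1032, 0.1346]
orientation: [-2.7, -0.001, 1.678]
contact_force: [-9.8, -0.2, 3.6]
finger_gap: 1.0
[ 0.56257949 -0.103154    0.13464747] [-9.78507198 -0.15826237  3.58690664] [-0.15469752  1.49710727  0.01485481]
(array([ 0.52991447, -0.10669697,  0.16456584]), array([ 0.61258972, -0.09776989,  0.12523652]))
```

View pics/side9.png

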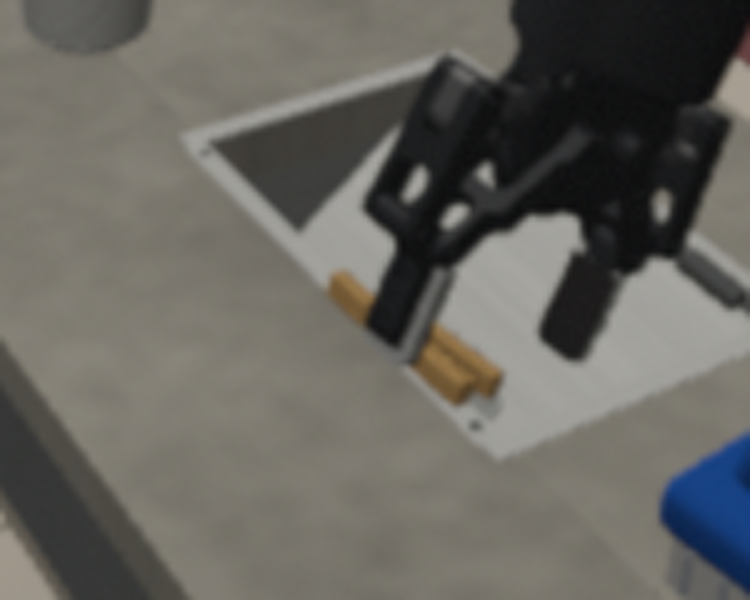

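View pics/wrist9.png

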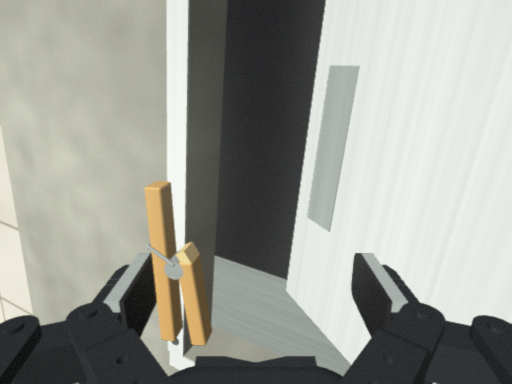

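The catch released and the force is down to about 10 N. The peg is now tipping at the edge, with its front leg over the opening.

```bash
python3 -m pendant '[{"hand":1,"translation":[0,0.0036,-0.0017],"rot":[0,0,0]},{"hand":1,"translation":[0,0.0036,-0.0017],"rot":[0,0,0]},{"hand":1,"translation":[0,0,0],"rot":[0,0,0]}]'; 
python3 - <<'E'
from h import *
s=telemetry.sense(); print(s['tcp_pos'],s['contact_force'],s['ft_torque']); t=tips(s); print(t)
im=viewer.grab_frame("side"); 
cv2.imwrite("pics/side10.png",cv2.resize(im[150:270,200:350],None,fx=5,fy=5,interpolation=cv2.INTER_CUBIC))
im=viewer.grab_frame("wrist"); cv2.imwrite("pics/wrist10.png",im)
E
```

```text
time_s: 8.65
tcp_pos: [0.5666, -0.1028, 0.1356]
orientation: [-2.69, -0.001, 1.678]
contact_force: [-21.7, -1.7, 8.6]
finger_gap: 0.996
[ 0.56655254 -0.10276407  0.13558121] [-21.70616496  -1.74233823   8.61572896] [-0.41041092  3.39149118 -0.12482963]
(array([ 0.53430427, -0.10627606,  0.16568227]), array([ 0.61629055, -0.09739656,  0.12572578]))
```

View pics/side10.png

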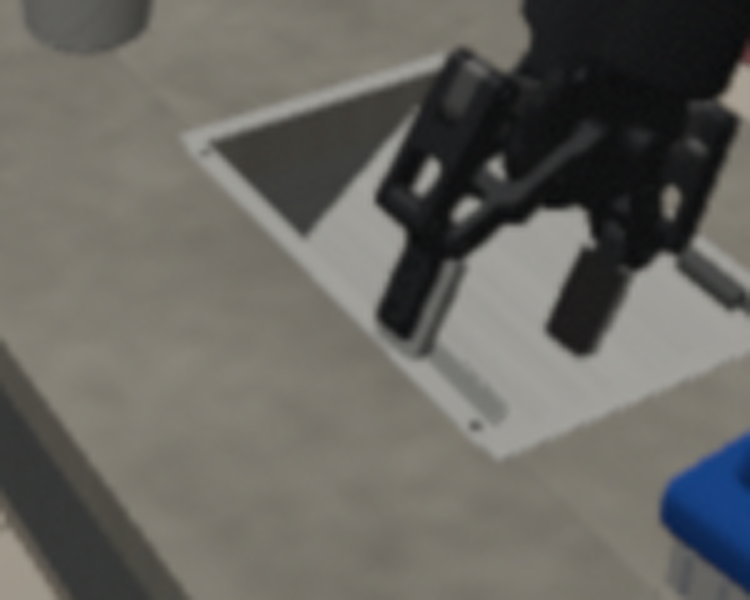

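View pics/wrist10.png

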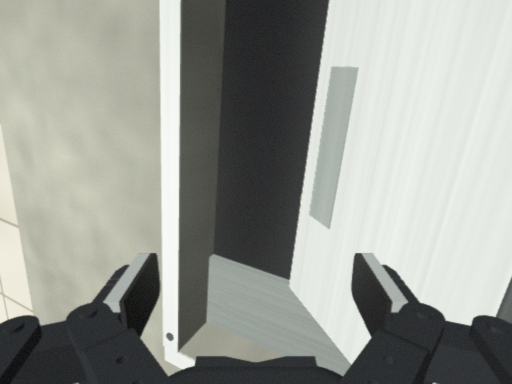

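The peg has left the shelf and neither view shows it. I'll ease back and check while the flap is still held open.

```bash
python3 -m pendant '[{"hand":1,"translation":[0,-0.005,0],"rot":[0,0,0]},{"hand":1,"translation":[0,0,0],"rot":[0,0,0]}]'; 
python3 - <<'E'
from h import *
s=telemetry.sense(); print(s['tcp_pos'],s['contact_force']); 
for n in("top","side","wrist"):
    im=viewer.grab_frame(n); m=pegmask(im); print(n,cv2.countNonZero(m), cv2.boundingRect(m))
    cv2.imwrite(f"pics/{n}11.png",im)
im=cv2.imread("pics/wrist11.png")
cv2.imwrite("pics/wrist11b.png",cv2.convertScaleAbs(im,alpha=3,beta=10))
E
```

```text
time_s: 9.0
tcp_pos: [0.5655, -0.1028, 0.1369]
orientation: [-2.699, -0.001, 1.678]
contact_force: [-11.0, -1.0, 4.1]
finger_gap: 0.998
[ 0.56554182 -0.10280198  0.13688995] [-11.01918766  -1.03078583   4.08884972]
top 0 (0, 0, 0, 0)
side 1 (165, 111, 1, 1)
wrist 0 (0, 0, 0, 0)
```

View pics/wrist11b.png

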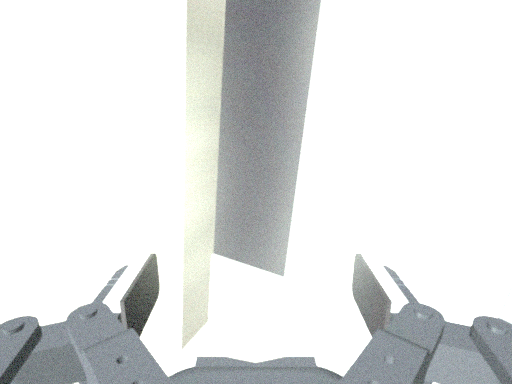

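View pics/top11.png

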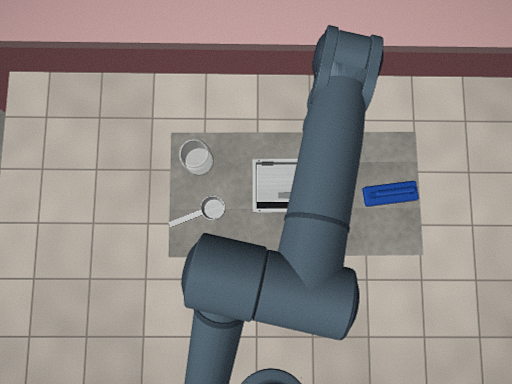

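```bash
python3 -m pendant '[{"hand":1,"translation":[0,-0.010,0.002],"rot":[0,0,0]},{"hand":1,"translation":[0,-0.0085,-0.012],"rot":[0,0,0]},{"hand":1,"translation":[0,-0.006,-0.012],"rot":[0,0,0]},{"hand":1,"translation":[0,-0.006,-0.012],"rot":[0,0,0]},{"hand":1,"translation":[0,-0.006,-0.012],"rot":[0,0,0]},{"hand":1,"translation":[0,-0.010,-0.025],"rot":[0,0,0]},{"hand":1,"translation":[0,-0.015,-0.03],"rot":[0,0,0]},{"hand":1,"translation":[0,-0.015,-0.03],"rot":[0,0,0]}]'; 
python3 -m pendant '[{"hand":1,"translation":[0,-0.050,0],"rot":[0,0,0]},{"hand":1,"translation":[0,-0.050,0],"rot":[0,0,0]},{"hand":1,"translation":[0,0,0],"rot":[-0.145,0,0]},{"hand":1,"translation":[0,0,0],"rot":[-0.145,0,0]},{"hand":1,"translation":[0,0,0],"rot":[-0.145,0,0]},{"hand":1,"translation":[0,0,0],"rot":[0,0,0]},{"hand":1,"translation":[0,0,0],"rot":[0,0,0]}]'
python3 - <<'E'
from h import *
s=telemetry.sense(); print(s['tcp_pos'],s['contact_force']); 
for n in("top","side","wrist"):
    im=viewer.grab_frame(n); m=pegmask(im); print(n,cv2.countNonZero(m), cv2.boundingRect(m))
    cv2.imwrite(f"pics/{n}12.png",im)
a=cv2.imread("pics/side12.png"); b=cv2.imread("pics/side0.png"); d=cv2.absdiff(a,b).max(2); 
for nm,r in dict(brush=(325,225,110,90),jar=(240,85,36,60),scoop=(178,120,55,42)).items():
    x,y,w,h=r; print(nm,(d[y:y+h,x:x+w]>25).sum())
E
```

```text
time_s: 10.15
tcp_pos: [0.5544, -0.1043, 0.2895]
orientation: [-2.707, 0.0, 1.678]
contact_force: [0.2, -0.0, 0.2]
finger_gap: 1.001
time_s: 11.02
tcp_pos: [0.4649, -0.1142, 0.3307]
orientation: [-3.141, 0.0, 1.678]
contact_force: [0.1, 0.2, -0.0]
finger_gap: 1.004
[ 0.46486649 -0.114205    0.3307392 ] [ 0.08000812  0.2225401  -0.00882272]
top 0 (0, 0, 0, 0)
side 0 (0, 0, 0, 0)
wrist 0 (0, 0, 0, 0)
brush 0
jar 619
scoop 403
```

View pics/side12.png

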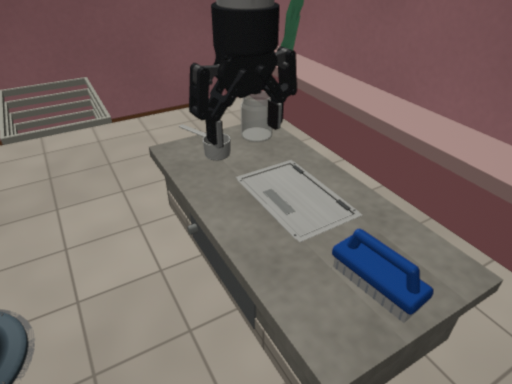

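View pics/top12.png

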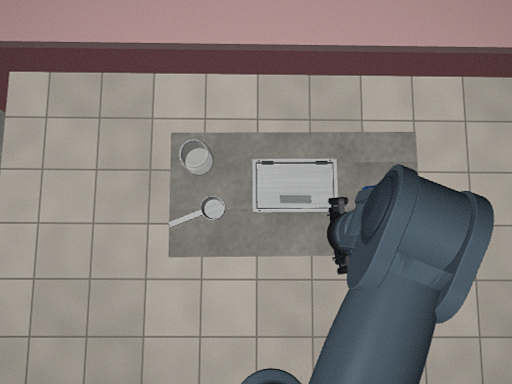

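View pics/wrist12.png

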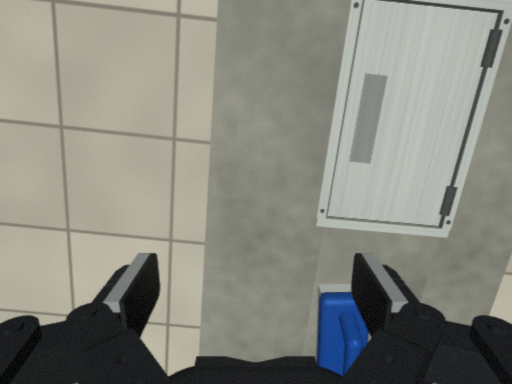

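The flap is shut flush in all three views and no peg pixels remain anywhere. The jar, scoop and brush sit at their original pixels in the top view. The jar and scoop differences in the side view come from the gripper being in front of them. I'm handing in.

```bash
python3 - <<'E'
from h import *
from bench import order
a=cv2.imread("pics/top12.png"); b=cv2.imread("pics/top0.png"); d=cv2.absdiff(a,b).max(2); print('top jar+scoop+flap diff',(d[135:230,168:325]>30).sum())
print(order.sign_off())
E
```

```text
top jar+scoop+flap diff 63
the job is handed in; nothing more can be done
None
```

I handed the job in at about 11 s, and my last checks suggest the clothespin is in the bin with the flap shut. I never saw the clothespin in the bin, and the sign-off gives no verdict.

**What I did:** I squared the clothespin up with the closed fingers. With the tool tilted about 25°, I then held the flap open with one finger while the other pushed the clothespin over the edge. I measured the flap at about 0.65–0.7 rad shortly before the drop; for the earlier hold I only estimated about 0.37 rad from the finger depth. Then I drew back and clear.

**Last checks:**
- **Flap:** it looks flush in all three views.
- **Clothespin:** no clothespin-coloured pixels remain in any view.
- **Contact:** the force reading was about zero, so the robot was touching nothing.
- **Brush:** its region of the side view is unchanged.
- **Jar and scoop:** they look the same in the top view. An automatic comparison with the start found 63 changed pixels over the jar, scoop and flap area, which I did not trace. The side-view comparison was no use for these two because the gripper was in front of them.

**What went wrong on the way:** the force rose to about 30 N partway through the push. The pushing finger had most likely caught the flap's frame, and raising it about 4 mm brought the force down to about 10 N. It read about 22 N again just as the clothespin dropped, and I did not find out why.

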